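# Chock the shaking tube mixer with a levelling wedge

### The arm

A 7-joint arm with a two-finger parallel gripper is mounted at the origin on a cart in front of the work surface, level with it; the furniture and walls round the work are solid. World frame = base frame: x ahead of the robot, y to its left, z up, the work surface at z = 0. Lengths are in m, angles in rad, forces in N, time in s.
With the tool pointing down it reaches from about 0.425 to 0.8 m from the base axis. Payload 8.3 kg.
Tool frame: the origin (TCP) lies at the very end of the fingers, on their centre line; the grasp point (between the pads) lies 19 mm behind it (manip.hold_point_z is the distance from the TCP to the grasp point, in m); z points along the fingers, y is the direction in which the jaws open and shut (so a half turn about z gives the same grasp; the last joint's range is limited). The gripper opens to 85 mm and grips with 20 to 120 N. Pads are 22 mm wide; open, the fingers measure 114 mm over their backs; the gripper's body (76 mm by 85 mm) begins 54 mm behind the grasp point. The pads swing forward as they close: fully open they stand 13 mm farther back than shut.
Start: joints at [-1.343, 0.383, 0.016, 1.37, -0.006, 1.388, -0.046], TCP at [0.179, 0.599, 0.231] pointing down, gripper open.
Joint ranges: [-2.95, 2.95], [-0.25, 2.06], [-1.52, 1.56], [0.18, 2.33], [-1.44, 4.58], [0.02, 2.06], [-3.01, 3.01]. Speed limits (rad/s): [2.39, 2.39, 3.01, 3.01, 3.14, 3.14, 3.14].

### API

Orientations are given as [roll, pitch, yaw] about the fixed x, y, z axes, in that order (R = Rz(yaw) Ry(pitch) Rx(roll)).
In Python, from station import manip gives the robot as it stands.
- The arm moves only by the shell command python3 -m pendant 'ROWS' [FORCE]. ROWS is JSON, a list of rows, each a list of 7 numbers: the gripper's target within -1 to 1 (fully open at 1, half-way at 0, shut at -1), then the shift along the world's x, y, z normalised to -1 to 1, where 1 is 60 mm, then the turn, a rotation vector about the world's x, y, z normalised to -1 to 1, where 1 is pi rad. In form: [[hand, x, y, z, rx, ry, rz], ...]. A call has 1 to 10 rows; each row shifts and turns the commanded pose from where the row before left it; what a row does not reach is not made up. A row lasts 1/8 s, in which the tool goes at most 62.5 mm and 10.7 degrees, less where a joint would pass 70% of its speed; a pose out of reach is approached as far as the arm can. A call with a number of a shift or a turn outside -1 to 1 is refused whole. A call with a gripper value outside its range is refused whole. The fingers move at their own pace and stop on an object; FORCE is the grip in N (left out, the last holds). Time passes only in rows, so rows that do not move let the fingers close. It gives the time, the measured TCP pose, the force and the opening at its end, in the units of the state.
- manip.get_state(): the state, without advancing time (a new reading comes with each control period).
- manip.read_camera(name): name is "scene" or "top" or "wrist"; returns (picture, depth): 384x512x3 uint8, blue, green, red; 384x512 float32, m along the optical axis (not along the pixel's ray), 0 where there is no reading.
- manip.calibration(name): a dict with "K" (3x3 intrinsics, pixels), "extrinsics" (4x4, takes a point from world to camera coordinates). Camera axes: x right, y down, z forward; pixel columns grow to the right and rows downward; lengths in m; the calibration is good to about 2 mm. The wrist camera is an equidistant fisheye: a pixel r from the principal point sees the ray r / f radians off the axis. A picture is of the moment at which its call begins: read the wrist's pose just before it. calibration takes no time and is no camera call; for the wrist camera it gives the pose at the moment of the call.
- manip.hand_in(): hands the job in, once; it reports no verdict.
The state is a dict: "time": time; "q": joint angles; "joint_vel": joint speeds; "joint_efforts": joint torques, N m; "tool_pos": TCP position; "tcp_rot": TCP orientation; "wrist_force": force on the tool from outside, world axes, zero at the start; "torque": the same for the moment, N m; "width": finger opening in m.
Only numpy, scipy, OpenCV 4.12 (cv2) and the standard library are available. Lean on these libraries where they do the work, as an engineer would, in place of code of your own. Each camera call takes 0.05 s, during which the arm holds its last target. There are 200 camera calls.

### The job

The front edge of the white tube roller mixer hangs free above the worktop and shakes. Pick up the orange levelling wedge, lay it flat in front of the middle of the mixer (between the two blue marks), and push it straight in under the front rail, thin end first, until it jams tight: a firm push of about 15 N; one of 25 N could strain the mixer's mount. Leave it wedged there, do not touch the mixer with the gripper, and leave the cups and the meter where they stand.

Things in the scene. Friction and masses are not known exactly. Their poses are not given: they have to be found in the camera images.
- mixer: White tube roller mixer, 140 mm wide (y), 125 deep (x), 70 high, four grey rollers on top, on a black rubber mount fixed to the worktop at its rear (x = 64 to 124 mm). Origin: on the worktop below the middle of its front rail; x points from the front in under the mixer, y along the rail. The housing is held springily: a lift at the rail is resisted with about 16 N per mm.
- mixer_mouth (a point): Middle of the gap, on the worktop below the axis of the round aluminium front rail (8 mm thick, 132 mm long); the wedge belongs here, between blue marks at y = -21 and +21 mm. The gap under the rail is 4 to 10.3 mm, differs from run to run and is not reported. Behind the rail the space is 5 mm higher. A small black knob on the front stands out 4 mm before the rail's axis.
- wedge: Orange plastic levelling wedge, about 50 g, 89 mm long (x), 30 mm wide (y). Origin: on its underside below the middle of its grip heel; x points to the thin end, z up. The heel is a block with black ribs, x from -12 to +12 mm, 30 mm wide, 32 mm high: grasp it across its width.
- wedge_tip (a point): Middle of the wedge's thin end, on its underside, 77 mm from the heel's middle. The flat sloping top drops 1 in 6, from 14 mm high at the heel to 3 mm here. Self-locking: once pushed in it stays. With friction the level push is about twice the clamping force left on the rail (1.6 to 3 times); clamping with over 14 N strains the mount.
- specimen_cup_a: Specimen cup with red screw lid, 62 mm wide, 72 mm high, standing; origin under its middle. Leave alone.
- specimen_cup_b: Specimen cup with yellow screw lid, 62 mm wide, 72 mm high, standing; origin under its middle. Leave alone.
- glucose_meter: White hand-held meter, 93 x 52 x 20 mm, lying flat; origin under its middle. Leave alone.

How it is judged:
By the outcome, as a careful person would: the job done as asked, in the order asked, and still so for the second after the job is handed in, with the robot touching nothing.
It also fails if it takes over 51 s, if anything falls off the work surface, if the arm or the gripper's body presses on something with over 40 N, if the wrist force passes 120 N, or if a joint passes its speed limit or range.

## Working session

There is one attempt and no reset: what is moved stays moved. The work goes in short steps, Python scripts to look and compute and a shell command to move; the robot and the scene stay as the last step left them, time stands still between calls to the robot, and variables do not carry over. Pictures are saved under pics/ and viewed, about 8 in all and at most 12, crops included, and the job is handed in when it is done.

```bash
mkdir -p pics; ls
python3 - <<'E'
from station import manip
import cv2,numpy as np
s=manip.get_state();print({k:np.round(v,3) for k,v in s.items()})
a,d=manip.read_camera("top");b,e=manip.read_camera("scene")
np.savez('v0.npz',a=a,d=d,b=b,e=e)
for n in("top","scene"):
  c=manip.calibration(n);print(n,np.round(c["K"],1).tolist(),np.round(c["extrinsics"],4).tolist())
cv2.imwrite('pics/top0.png',cv2.resize(a,(800,600)));cv2.imwrite('pics/scene0.png',cv2.resize(b,(800,600)))
E
```

```text
pics
{'time': np.float64(0.0), 'q': array([-1.343,  0.384,  0.016,  1.371, -0.006,  1.388, -0.047]), 'joint_vel': array([ 0.   , -0.002, -0.   ,  0.002,  0.001,  0.   ,  0.002]), 'joint_efforts': array([ 1.0000e-03, -6.2760e+01,  8.4400e-01, -3.7183e+01,  1.6000e-02,
        1.4000e-02, -0.0000e+00]), 'tool_pos': array([0.179, 0.598, 0.23 ]), 'tcp_rot': array([-3.14 ,  0.   ,  2.851]), 'wrist_force': array([ 0.357, -0.489,  0.122]), 'torque': array([ 0.003,  0.004, -0.037]), 'width': np.float64(0.085)}
top [[363.0, 0.0, 256.0], [0.0, 363.0, 195.4], [0.0, 0.0, 1.0]] [[0.0279, -0.9996, -0.0098, 0.0019], [-0.9853, -0.0258, -0.169, 0.5312], [0.1687, 0.0144, -0.9856, 0.8836], [0.0, 0.0, 0.0, 1.0]]
scene [[458.7, 0.0, 252.1], [0.0, 458.7, 194.3], [0.0, 0.0, 1.0]] [[0.8268, -0.5622, 0.0206, -0.4272], [-0.2744, -0.435, -0.8576, 0.1861], [0.4911, 0.7034, -0.5139, 0.83], [0.0, 0.0, 0.0, 1.0]]
```

View pics/top0.png

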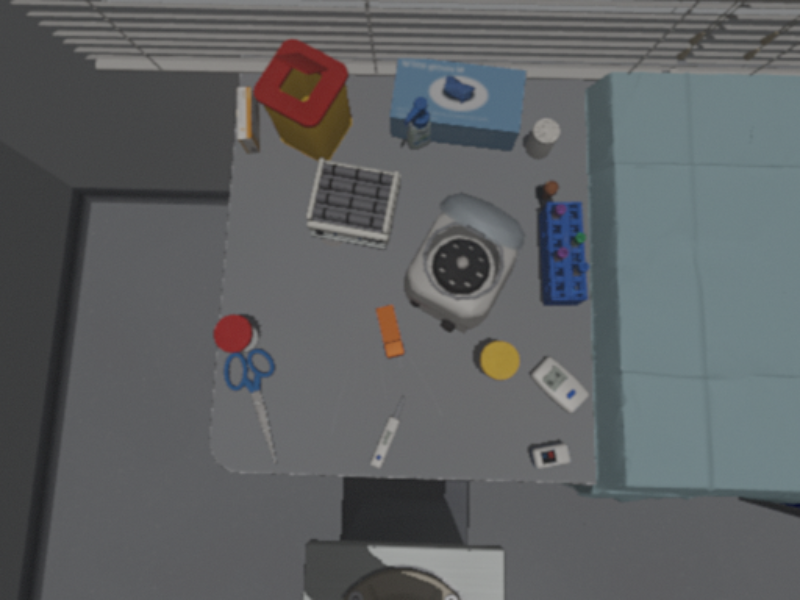

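View pics/scene0.png

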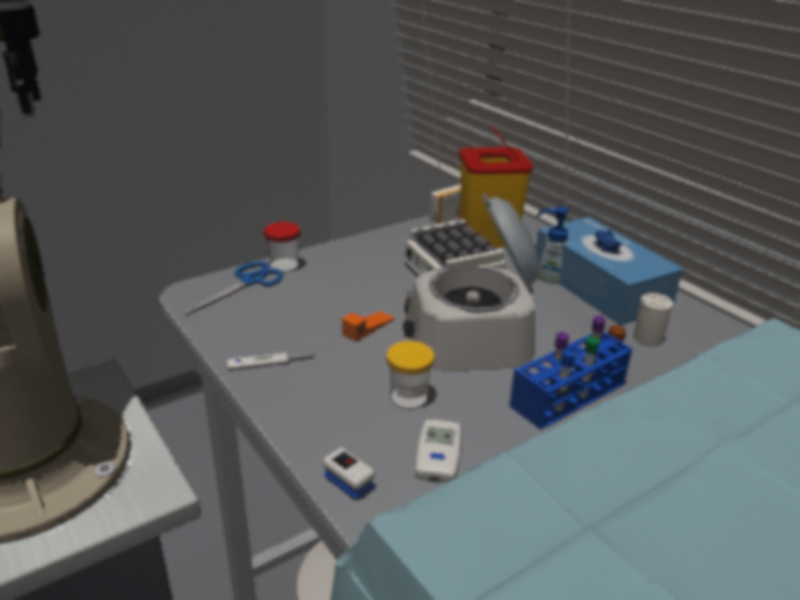

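The top view (800x600 scale) shows the wedge with its heel at about (394,349) and its thin end at (386,308). The mixer is at (355,200) with its front rail towards the robot at about (348,238). The red cup is at (235,333), the yellow cup at (500,360) and the meter at (560,385). The centrifuge at (465,260) is a neighbour to avoid. The scene view agrees.

```bash
cat > h.py <<'E'
import numpy as np,cv2
from station import manip
def cloud(d,c):
    K=c["K"];T=np.linalg.inv(c["extrinsics"]);v,u=np.mgrid[:384,:512]
    p=np.stack([(u-K[0,2])/K[0,0]*d,(v-K[1,2])/K[1,1]*d,d],-1)
    return p@T[:3,:3].T+T[:3,3]
def ray(n,u,v,z,c=None):
    c=c or manip.calibration(n);K=np.array(c["K"]);T=np.linalg.inv(c["extrinsics"])
    x=(u-K[0,2])/K[0,0];y=(v-K[1,2])/K[1,1]
    if n=="wrist":
        r=np.hypot(x,y);k=np.tan(r)/r if r>1e-9 else 1;x*=k;y*=k
    w=T[:3,:3]@np.array([x,y,1]);o=T[:3,3]
    return o+w*(z-o[2])/w[2]
def orange(a):
    h=cv2.cvtColor(a,cv2.COLOR_BGR2HSV)
    return cv2.inRange(h,(5,170,90),(16,255,255))
E
python3 - <<'E'
from h import *
z=np.load('v0.npz');a,d=z['a'],z['d'];P=cloud(d,manip.calibration("top"))
m=orange(a);n,l,s,c=cv2.connectedComponentsWithStats(m)
for i in range(1,n):
  if s[i,4]>30:
    p=P[l==i];print(s[i],np.round(np.median(p,0),3))
    if abs(c[i][0]-250)<12:
      heel=p[p[:,2]>.026];print('heel top',len(heel),heel.mean(0),'box',cv2.minAreaRect((heel[:,:2]*1000).astype(np.float32)))
      print('all',cv2.minAreaRect((p[:,:2]*1000).astype(np.float32)),p[:,2].min())
# mixer
sub=np.zeros((384,512),bool);sub[95:165,185:262]=1
q=P[sub&(P[...,2]>.05)&(P[...,2]<.09)&(d>0)];print('mixer',len(q),cv2.minAreaRect((q[:,:2]*1000).astype(np.float32)),np.percentile(q[:,2],[5,50,95]))
t=P[230:300,240:290,2];print('table',np.median(t))
cv2.imwrite('pics/c0.png',cv2.resize(a[90:240,180:330],(600,600),interpolation=cv2.INTER_CUBIC))
E
```

```text
[242 196  15  32 236] [0.5   0.035 0.01 ]
heel top 38 [0.46241745 0.02747486 0.05644413] box ((423.25531005859375, 20.701133728027344), (101.50546264648438, 23.439929962158203), 7.015434741973877)
all ((454.4828796386719, 23.098270416259766), (165.3512420654297, 24.048940658569336), 14.844451904296875) -0.0006676890028041171
mixer 1618 ((725.2691650390625, 110.55809020996094), (158.50619506835938, 129.78955078125), 80.6358413696289) [0.05089803 0.06582503 0.06966543]
table 0.00038087383407259257
```

View pics/c0.png

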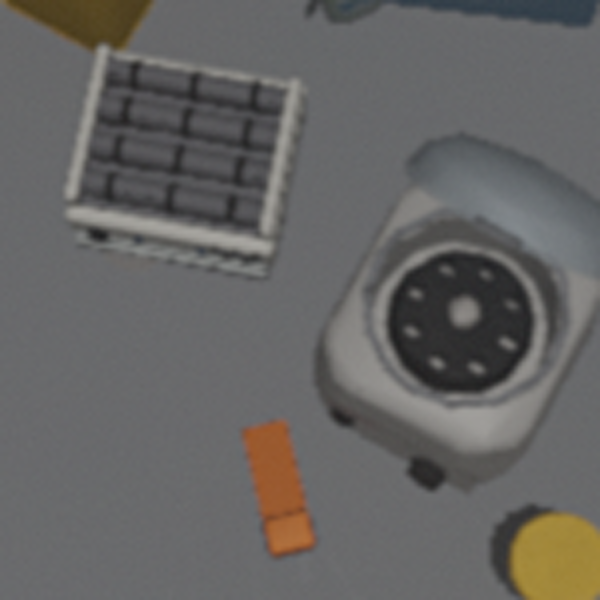

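The crop (x4, offset 180,90) shows the heel top's corners near (265,515),(305,510),(313,548),(272,555) and the thin end at (243,430)–(287,421). The mixer's top front edge runs (68,218)→(272,250) and the rail (80,240)→(268,272).

Run:
```python
from h import *
R=lambda u,v,z:ray("top",180+(u-1.5)/4,90+(v-1.5)/4,z)
h=np.mean([R(*p,.032) for p in((265,515),(305,510),(313,548),(272,555))],0);t=(R(243,430,.003)+R(287,421,.003))/2
print('heel',h,'tip',t,np.linalg.norm((h-t)[:2]),np.degrees(np.arctan2(*(t-h)[1::-1])))
for z,A,B in((.07,(68,218),(272,250)),(.01,(80,240),(268,272))):
  A,B=R(*A,z),R(*B,z);print(A,B,(A+B)/2,np.linalg.norm(A-B),'yaw',np.degrees(np.arctan2(-(A-B)[0],(A-B)[1])))
c=manip.calibration("wrist");s=manip.get_state();T=np.linalg.inv(c["extrinsics"]);print(np.round(c["K"],1),np.round(T,3))
```

```text
heel [0.46211383 0.02508223 0.032     ] tip [0.53576092 0.04378596 0.003     ] 0.07598501666582401 14.249813855158136
[0.65556698 0.17117637 0.07      ] [0.63765547 0.04016508 0.07      ] [0.64661122 0.10567072 0.07      ] 0.13223002623413022 yaw -7.78506036104736
[0.65917672 0.17347816 0.01      ] [0.63991959 0.04489428 0.01      ] [0.64954816 0.10918622 0.01      ] 0.1300178913913028 yaw -8.517494559244692
[[297.3   0.  255.1]
 [  0.  297.3 189.2]
 [  0.    0.    1. ]] [[ 0.288  0.917  0.276  0.108]
 [ 0.958 -0.275 -0.085  0.62 ]
 [-0.002  0.289 -0.957  0.372]
 [ 0.     0.     0.     1.   ]]
```

```bash
python3 -m pendant '[[1,0.4,-0.6,0,0,0,0.01],[1,0.4,-0.6,0,0,0,0.01],[1,0.4,-0.6,0,0,0,0.01],[1,0.4,-0.6,0,0,0,0.01],[1,0.4,-0.6,0,0,0,0.01],[1,0.4,-0.6,0,0,0,0.01],[1,0.4,-0.6,0,0,0,0.01],[1,0.4,-0.6,0,0,0,0.01]]'
python3 -m pendant '[[1,0.18,-0.6,0,0,0,0.011],[1,0.18,-0.6,0,0,0,0.011],[1,0.18,-0.6,0,0,0,0.011],[1,0.18,-0.6,0,0,0,0.011],[1,0.18,-0.6,0,0,0,0.011],[1,0.18,-0.6,0,0,0,0.011],[1,0.18,-0.6,0,0,0,0.011],[1,0.18,-0.5,0,0,0,0.011],[1,0,0,0,0,0,0],[1,0,0,0,0,0,0]]'
python3 - <<'E'
from h import *
s=manip.get_state();print(s['time'],s['tool_pos'],s['tcp_rot'])
c=manip.calibration("wrist");a,d=manip.read_camera("wrist");np.savez('v1.npz',a=a,d=d,K=c["K"],T=c["extrinsics"])
cv2.imwrite('pics/w1.png',cv2.resize(a,(800,600),interpolation=cv2.INTER_CUBIC))
E
```

```text
time: 1.1
tool_pos: [0.3716, 0.3093, 0.231]
tcp_rot: [-3.141, -0.0, 3.103]
wrist_force: [0.5, -0.3, 1.0]
width: 0.0853
time: 2.35
tool_pos: [0.4572, 0.0294, 0.231]
tcp_rot: [3.141, -0.001, -2.904]
wrist_force: [0.4, 1.3, -0.5]
width: 0.0854
2.35 [0.45720302 0.0294016  0.23100867] [ 3.14133803e+00 -7.00856194e-04 -2.90448454e+00]
```

View pics/w1.png

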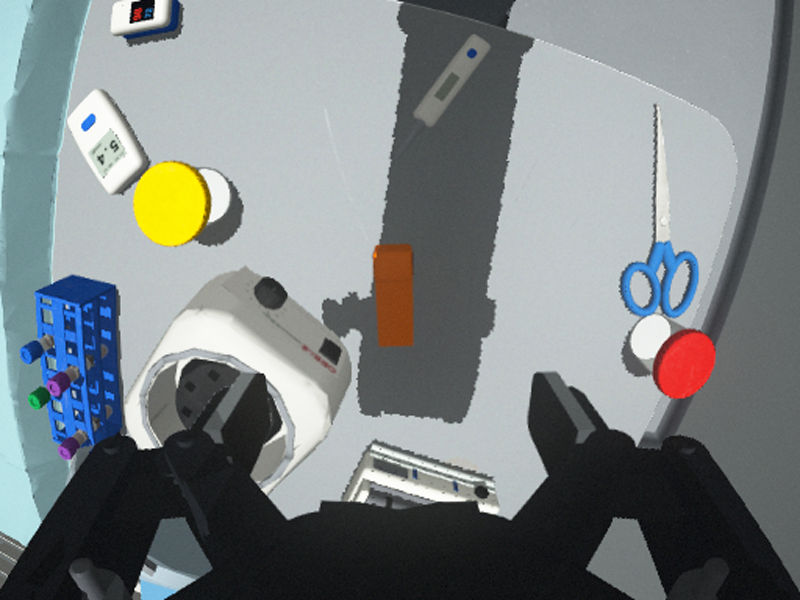

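The wrist view (top is towards the robot) shows the wedge with heel top at (393,250), lying along the picture's vertical to (395,345). The mixer's front is at (430,465), with two small blue marks near (415,472) and (456,486) and the knob at (482,492). I'll measure these.

```bash
cat >> h.py <<'E'
def wcloud(z):
    K=z['K'];T=np.linalg.inv(z['T']);d=z['d'];v,u=np.mgrid[:384,:512]
    x=(u-K[0,2])/K[0,0];y=(v-K[1,2])/K[1,1];r=np.maximum(np.hypot(x,y),1e-9);k=np.tan(r)/r
    p=np.stack([x*k*d,y*k*d,d],-1);return p@T[:3,:3].T+T[:3,3]
E
python3 - <<'E'
from h import *
z=np.load('v1.npz');a=z['a'];P=wcloud(z)
h=cv2.cvtColor(a,cv2.COLOR_BGR2HSV)
m=cv2.inRange(h,(4,150,60),(18,255,255));m[:, :230]=0;m[:,275:]=0
p=P[(m>0)&(z['d']>0)];print('wedge',np.c_[p.min(0),p.max(0)])
b=cv2.minAreaRect((p[p[:,2]<.034][:,:2]*1000).astype(np.float32));print(b)
t=p[(p[:,2]>.028)&(p[:,2]<.036)];print('heeltop',len(t),cv2.minAreaRect((t[:,:2]*1000).astype(np.float32)))
bl=cv2.inRange(h,(100,60,40),(130,255,255));bl[:280]=0;bl[:,:240]=0;bl[:,330:]=0
n,l,s,c=cv2.connectedComponentsWithStats(bl)
for i in range(1,n):
  if s[i,4]>3: print(c[i],s[i],np.median(P[l==i],0))
cv2.imwrite('pics/w1c.png',cv2.resize(a[275:325,210:330],(792,330),interpolation=cv2.INTER_CUBIC))
E
```

```text
wedge [[ 0.4489576   0.54115971]
 [ 0.00995706  0.05851773]
 [-0.00142404  0.0335466 ]]
((495.07421875, 33.80329895019531), (89.07743835449219, 29.6690731048584), 14.678092002868652)
heeltop 475 ((463.1700134277344, 25.849428176879883), (23.181468963623047, 28.558746337890625), 14.107749938964844)
[265.     302.8125] [264 300   3   6  16] [0.64945058 0.09048331 0.02833014]
[291.14285714 310.35714286] [290 308   3   6  14] [0.65590797 0.13207149 0.02748554]
```

View pics/w1c.png

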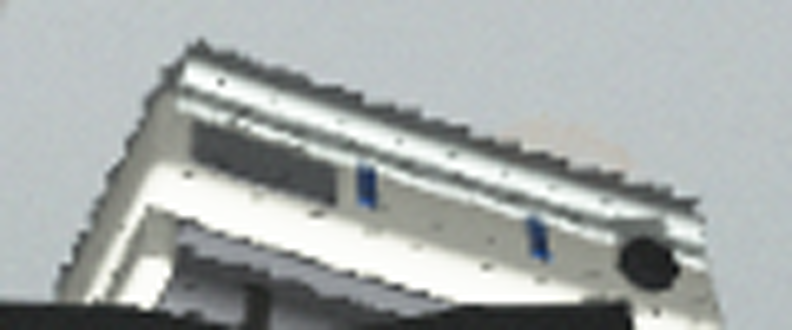

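The crop shows the bright rail from (185,85) to (700,215), the two blue marks at (366,187) and (538,240) on the front face, and the knob at (648,262). I'll fit the rail for its yaw and axis.

Run:
```python
from h import *
z=np.load('v1.npz');P=wcloud(z)[270:325,205:330].reshape(-1,3)
mid=np.array([.6527,.1113])
yaw=np.radians(-8.8)
for k in range(3):
  ex=np.array([np.cos(yaw),np.sin(yaw)]);ey=np.array([-ex[1],ex[0]])
  L=np.c_[(P[:,:2]-mid)@ex,(P[:,:2]-mid)@ey,P[:,2]]
  r=L[(L[:,2]>.008)&(L[:,2]<.024)&(abs(L[:,0])<.015)&(abs(L[:,1])<.06)]
  # front-most upper rail surface: per y-bin highest
  g=r[(r[:,2]>.009)&(r[:,2]<.020)&(r[:,0]<.004)]
  f=np.polyfit(g[:,1],g[:,0],1);yaw-=np.arctan(f[0]);print(len(g),f,np.degrees(yaw))
B=[(round(x,1),round(zz,1)) for x,zz in sorted((r[abs(r[:,1])<.03][:,[0,2]]*1000).tolist())];print(B[::6])
y=L[(L[:,2]>.008)&(L[:,2]<.02)&(abs(L[:,0])<.012)][:,1];print('ends',y.min(),y.max())
a=P[(P[:,2]>.06)&(P[:,2]<.075)];a=np.c_[(a[:,:2]-mid)@ex,(a[:,:2]-mid)@ey];print('top',a.min(0),a.max(0))
```

```text
456 [ 0.00580707 -0.00265198] -9.13271677653204
456 [ 1.46479892e-05 -2.65190568e-03] -9.133556044493792
456 [ 3.69486894e-08 -2.65190561e-03] -9.133558161497753
[(-6.1, 10.5), (-5.5, 8.9), (-5.3, 11.2), (-5.2, 9.9), (-5.0, 8.8), (-4.9, 11.0), (-4.7, 8.9), (-4.5, 11.1), (-4.5, 11.5), (-4.3, 9.5), (-4.2, 11.2), (-4.1, 11.0), (-4.1, 12.7), (-4.0, 13.3), (-3.8, 13.3), (-3.7, 12.2), (-3.3, 14.2), (-3.0, 14.0), (-2.8, 12.0), (-2.6, 13.3), (-2.5, 13.6), (-2.3, 13.0), (-2.0, 16.0), (-2.0, 14.4), (-1.8, 14.9), (-1.7, 15.8), (-1.7, 18.0), (-1.6, 18.5), (-1.5, 19.3), (-1.4, 20.0), (-1.3, 16.6), (-1.3, 14.4), (-1.1, 16.1), (-1.1, 18.0), (-1.0, 13.2), (-0.9, 14.2), (-0.9, 20.8), (-0.8, 17.0), (-0.7, 17.4), (-0.7, 15.2), (-0.6, 22.7), (-0.5, 21.8), (-0.3, 17.3), (-0.2, 21.3), (-0.1, 13.5), (-0.0, 18.5), (0.1, 22.4), (0.4, 20.9), (0.5, 23.1), (0.6, 21.0), (0.8, 20.2), (0.9, 20.6), (1.0, 22.9), (1.2, 19.9), (1.5, 23.4), (1.9, 22.6)]
ends -0.06941968217369131 0.06837292735050124
top [ 0.00636446 -0.06836842] [ 0.02646684 -0.02412509]
```

```bash
python3 -m pendant '[[1,0.103,-0.062,-0.45,0,0,0.0045],[1,0,0,-0.5,0,0,0],[1,0,0,-0.5,0,0,0],[1,0,0,-0.5,0,0,0],[1,0,0,-0.5,0,0,0],[1,0,0,-0.5,0,0,0],[1,0,0,-0.4,0,0,0],[1,0,0,-0.25,0,0,0],[1,0,0,-0.15,0,0,0],[1,0,0,0,0,0,0]]' 40
python3 -m pendant '[[-1,0,0,0,0,0,0],[-1,0,0,0,0,0,0],[-1,0,0,0,0,0,0],[-1,0,0,0,0,0,0],[-1,0,0,0,0,0,0],[-1,0,0,0,0,0,0]]' 40
```

```text
time: 3.65
tool_pos: [0.4637, 0.0253, 0.0062]
tcp_rot: [-3.142, -0.0, -2.89]
wrist_force: [0.4, 0.3, 0.9]
width: 0.0851
time: 4.4
tool_pos: [0.4642, 0.0252, 0.0068]
tcp_rot: [3.141, 0.001, -2.89]
wrist_force: [-1.8, -0.3, 6.7]
width: 0.0293
```

```bash
python3 -m pendant '[[-1,0,0,0.2,0,0,0],[-1,0,0,0.4,0,0,0],[-1,0.2,0.2,0.1,0,0,-0.02],[-1,0.3,0.3,0,0,0,-0.025],[-1,0.3,0.35,0,0,0,-0.025],[-1,0.3,0.35,0,0,0,-0.025],[-1,0.25,0.3,0,0,0,-0.02],[-1,0.17,0.19,0,0,0,-0.0156],[-1,0,0,0,0,0,0],[-1,0,0,0,0,0,0]]'
python3 - <<'E'
from h import *
s=manip.get_state();print(s['time'],s['tool_pos'],s['tcp_rot'],s['wrist_force'])
c=manip.calibration("wrist");a,d=manip.read_camera("wrist");np.savez('v2.npz',a=a,d=d,K=c["K"],T=c["extrinsics"])
P=wcloud(dict(K=c["K"],T=c["extrinsics"],d=d))
h=cv2.cvtColor(a,cv2.COLOR_BGR2HSV);m=cv2.inRange(h,(4,150,60),(18,255,255));m[:,:190]=0;m[:,320:]=0
p=P[(m>0)&(d>0)];p=p[p[:,2]<.08];print(len(p),p.min(0),p.max(0))
yaw=s['tcp_rot'][2]+np.pi;ex=np.array([np.cos(yaw),np.sin(yaw)]);ey=np.array([-ex[1],ex[0]])
L=np.c_[(p[:,:2]-s['tool_pos'][:2])@ex,(p[:,:2]-s['tool_pos'][:2])@ey,p[:,2]]
for lo in range(-15,80,8):
  q=L[(L[:,0]*1000>=lo)&(L[:,0]*1000<lo+8)]
  if len(q):print(lo,len(q),np.round(1000*np.r_[q[:,1].min(),q[:,1].max(),np.median(q[:,2])],1))
cv2.imwrite('pics/w2.png',cv2.resize(a,(800,600),interpolation=cv2.INTER_CUBIC))
E
```

```text
time: 5.65
tool_pos: [0.5545, 0.1256, 0.0484]
tcp_rot: [-3.141, -0.0, 2.983]
wrist_force: [-0.5, 0.2, -0.7]
width: 0.0296
5.65 [0.55449517 0.12560255 0.04844678] [-3.14097573e+00 -3.33554874e-04  2.98292900e+00] [-0.4622522   0.24615224 -0.67736962]
5816 [ 0.54004133  0.10267874 -0.00136095] [0.64627249 0.14281357 0.07493757]
-15 2068 [-15.1  14.5  66.4]
-7 940 [-15.   14.6  72.8]
1 870 [-17.1  17.1  72.8]
9 137 [-14.8  19.3  72.1]
17 11 [-7.6 14.2 53.2]
25 491 [-14.5  15.   51.8]
33 446 [-14.5  15.1  50.5]
41 423 [-14.3  15.6  49.1]
49 371 [-14.2  15.4  47.7]
57 55 [-12.4  20.7  46.9]
65 2 [20.7 20.8 -0.3]
```

View pics/w2.png

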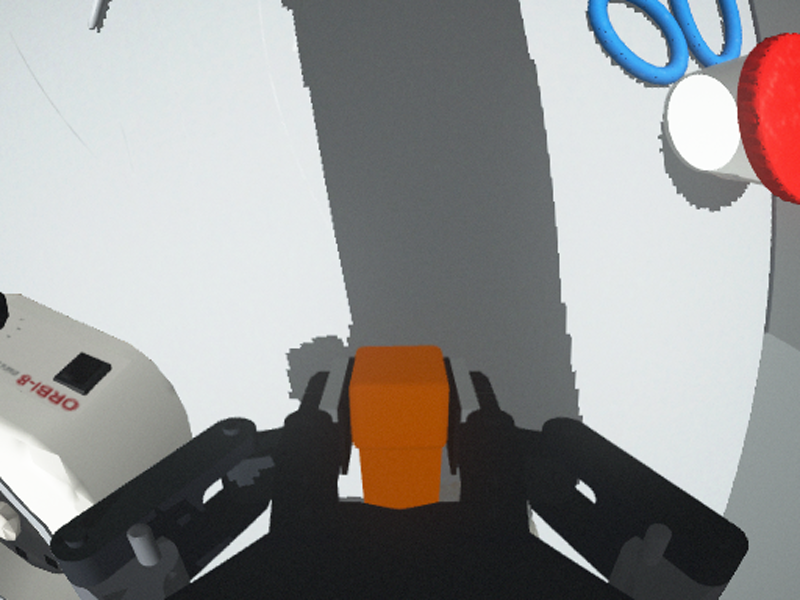

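The wedge is held square: lateral offset is about 0.4 mm and its top slopes 1 in 6, with the heel between the pads at (400,400). I'll lower it onto the worktop about 20 mm before the rail.

```bash
python3 -m pendant '[[-1,0,0.02,-0.25,0,0,0],[-1,0,0,-0.25,0,0,0],[-1,0,0,-0.1,0,0,0],[-1,0,0,-0.06,0,0,0],[-1,0,0,0,0,0,0],[-1,0,0,0,0,0,0]]'
python3 - <<'E'
from station import manip;print(manip.get_state()['wrist_force'])
E
```

```text
time: 6.45
tool_pos: [0.5553, 0.1277, 0.009]
tcp_rot: [3.141, 0.001, 2.982]
wrist_force: [0.6, 1.0, -0.4]
width: 0.0293
[ 0.62154048  0.97312289 -0.42666175]
```

```bash
python3 -m pendant '[[-1,0,0,-0.015,0,0,0],[-1,0,0,-0.01,0,0,0],[-1,0,0,0,0,0,0],[-1,0,0,0,0,0,0]]'
```

```text
time: 6.95
tool_pos: [0.5549, 0.1276, 0.0072]
tcp_rot: [-3.142, -0.0, 2.982]
wrist_force: [-0.9, -0.2, -0.2]
width: 0.0294
```

```bash
python3 -m pendant '[[-1,0,0,-0.008,0,0,0],[-1,0,0,0,0,0,0],[-1,0,0,0,0,0,0]]'; python3 -m pendant '[[-1,0,0,-0.008,0,0,0],[-1,0,0,0,0,0,0],[-1,0,0,0,0,0,0]]'
```

```text
time: 7.32
tool_pos: [0.555, 0.1277, 0.0069]
tcp_rot: [3.142, 0.0, 2.982]
wrist_force: [-1.8, 0.2, 3.8]
width: 0.0291
time: 7.7
tool_pos: [0.555, 0.1277, 0.0069]
tcp_rot: [3.141, -0.0, 2.982]
wrist_force: [-4.2, -0.5, 9.1]
width: 0.0293
```

```bash
python3 -m pendant '[[-1,0,0,0.01,0,0,0],[-1,0.066,-0.0105,0,0,0,0],[-1,0.066,-0.0105,0,0,0,0],[-1,0.066,-0.0105,0,0,0,0],[-1,0.066,-0.0105,0,0,0,0],[-1,0.066,-0.0105,0,0,0,0],[-1,0.066,-0.0105,0,0,0,0],[-1,0,0,0,0,0,0],[-1,0,0,0,0,0,0]]'
python3 - <<'E'
from h import *
s=manip.get_state();print(s['wrist_force'])
a,d=manip.read_camera("scene");cv2.imwrite('pics/s3.png',cv2.resize(a[120:260,190:370],(771,600),interpolation=cv2.INTER_CUBIC))
E
```

```text
time: 8.82
tool_pos: [0.5794, 0.1237, 0.0069]
tcp_rot: [3.142, 0.001, 2.982]
wrist_force: [0.5, 0.6, 1.1]
width: 0.0292
[0.48833071 0.56191624 1.1224667 ]
```

```bash
python3 -m pendant '[[-1,0.03,-0.005,0,0,0,0],[-1,0.03,-0.005,0,0,0,0],[-1,0,0,0,0,0,0]]'; python3 -m pendant '[[-1,0.03,-0.005,0,0,0,0],[-1,0,0,0,0,0,0]]';  python3 -m pendant '[[-1,0.03,-0.005,0,0,0,0],[-1,0,0,0,0,0,0]]'
```

```text
time: 9.25
tool_pos: [0.5818, 0.1235, 0.0069]
tcp_rot: [3.142, -0.001, 2.983]
wrist_force: [-2.8, 0.3, 5.3]
width: 0.0299
time: 9.5
tool_pos: [0.5836, 0.1232, 0.0069]
tcp_rot: [3.141, -0.001, 2.983]
wrist_force: [-2.4, 0.9, 6.4]
width: 0.0297
time: 9.75
tool_pos: [0.5854, 0.1229, 0.007]
tcp_rot: [3.141, -0.001, 2.983]
wrist_force: [-3.2, -0.2, 6.0]
width: 0.0294
```

```bash
python3 -m pendant '[[-1,0.02,-0.003,0,0,0,0],[-1,0,0,0,0,0,0],[-1,0,0,0,0,0,0]]'
```

```text
time: 10.12
tool_pos: [0.5865, 0.1227, 0.0069]
tcp_rot: [3.141, -0.001, 2.983]
wrist_force: [-2.9, 1.5, 6.5]
width: 0.0298
```

```bash
python3 -m pendant '[[-1,0.03,-0.005,0.006,0,0,0],[-1,0,0,0,0,0,0]]'; python3 -m pendant '[[-1,0.03,-0.005,0,0,0,0],[-1,0,0,0,0,0,0]]';  python3 -m pendant '[[-1,0.03,-0.005,0,0,0,0],[-1,0,0,0,0,0,0]]'
```

```text
time: 10.38
tool_pos: [0.5888, 0.1221, 0.007]
tcp_rot: [-3.141, -0.0, 2.982]
wrist_force: [1.5, -0.7, 0.7]
width: 0.0295
time: 10.62
tool_pos: [0.5908, 0.1217, 0.007]
tcp_rot: [-3.141, -0.0, 2.982]
wrist_force: [1.3, -0.6, -1.0]
width: 0.0291
time: 10.88
tool_pos: [0.5926, 0.1214, 0.007]
tcp_rot: [-3.141, -0.0, 2.982]
wrist_force: [-0.0, -0.1, 0.4]
width: 0.0293
```

```bash
python3 -m pendant '[[-1,0.03,-0.005,0,0,0,0],[-1,0,0,0,0,0,0]]'
```

```text
time: 11.12
tool_pos: [0.5944, 0.1212, 0.0071]
tcp_rot: [-3.141, 0.0, 2.982]
wrist_force: [-1.2, 0.6, -0.7]
width: 0.0293
```

```bash
python3 -m pendant '[[-1,0.03,-0.005,0,0,0,0],[-1,0,0,0,0,0,0]]'; python3 -m pendant '[[-1,0.03,-0.005,0,0,0,0],[-1,0,0,0,0,0,0]]'
```

```text
time: 11.38
tool_pos: [0.5962, 0.1209, 0.0071]
tcp_rot: [-3.141, -0.0, 2.982]
wrist_force: [-0.5, -0.1, -1.5]
width: 0.0293
time: 11.62
tool_pos: [0.5975, 0.1208, 0.007]
tcp_rot: [-3.141, -0.001, 2.983]
wrist_force: [-3.5, -0.5, -0.7]
width: 0.029
```

```bash
python3 -m pendant '[[-1,0.03,-0.005,0,0,0,0],[-1,0,0,0,0,0,0]]'; python3 -m pendant '[[-1,0.025,-0.004,0,0,0,0],[-1,0,0,0,0,0,0]]'
```

```text
time: 11.88
tool_pos: [0.5987, 0.1207, 0.007]
tcp_rot: [-3.142, -0.002, 2.983]
wrist_force: [-5.4, 0.4, 2.0]
width: 0.0296
time: 12.12
tool_pos: [0.5993, 0.1206, 0.007]
tcp_rot: [-3.142, -0.004, 2.983]
wrist_force: [-9.8, 1.5, 6.1]
width: 0.0293
```

```bash
python3 -m pendant '[[-1,0.014,-0.002,0.005,0,0,0],[-1,0,0,0,0,0,0],[-1,0,0,0,0,0,0]]'
```

```text
time: 12.5
tool_pos: [0.5997, 0.1206, 0.007]
tcp_rot: [-3.141, -0.005, 2.983]
wrist_force: [-11.6, 0.6, 5.6]
width: 0.0293
```

```bash
python3 -m pendant '[[-1,0.016,-0.0025,0.004,0,0,0],[-1,0,0,0,0,0,0],[-1,0,0,0,0,0,0]]'
```

```text
time: 12.88
tool_pos: [0.6002, 0.1206, 0.007]
tcp_rot: [-3.141, -0.006, 2.983]
wrist_force: [-12.7, 0.5, 5.5]
width: 0.0292
```

```bash
python3 -m pendant '[[-1,0.02,-0.003,0.004,0,0,0],[-1,0,0,0,0,0,0],[-1,0,0,0,0,0,0]]'
```

```text
time: 13.25
tool_pos: [0.6008, 0.1205, 0.007]
tcp_rot: [-3.141, -0.007, 2.983]
wrist_force: [-13.9, 1.9, 5.8]
width: 0.0292
```

```bash
python3 -m pendant '[[-1,0.012,-0.002,0.002,0,0,0],[-1,0,0,0,0,0,0],[-1,0,0,0,0,0,0]]'
```

```text
time: 13.62
tool_pos: [0.601, 0.1205, 0.007]
tcp_rot: [-3.141, -0.008, 2.983]
wrist_force: [-16.6, 1.8, 7.0]
width: 0.0296
```

```bash
python3 -m pendant '[[-1,-0.025,0.004,0,0,0,0],[-1,-0.025,0.004,0,0,0,0],[-1,0,0,0,0,0,0],[-1,0,0,0,0,0,0]]'
```

```text
time: 14.12
tool_pos: [0.6011, 0.1203, 0.0075]
tcp_rot: [-3.141, -0.002, 2.983]
wrist_force: [-4.7, 2.3, -5.8]
width: 0.0296
```

```bash
python3 -m pendant '[[-1,-0.014,0.002,-0.009,0,0,0],[-1,0,0,0,0,0,0],[-1,0,0,0,0,0,0]]'
```

```text
time: 14.5
tool_pos: [0.6011, 0.1203, 0.0075]
tcp_rot: [3.142, -0.0, 2.983]
wrist_force: [-2.3, 1.8, -6.6]
width: 0.0292
```

```bash
python3 -m pendant '[[-1,-0.006,0.001,-0.01,0,0,0],[-1,0,0,0,0,0,0],[-1,0,0,0,0,0,0]]'; python3 -m pendant '[[0,0,0,0,0,0,0],[0,0,0,0,0,0,0],[0.5,0,0,0,0,0,0],[0.5,0,0,0,0,0,0],[0.5,0,0,0,0,0,0]]'
```

```text
time: 14.88
tool_pos: [0.601, 0.1203, 0.0072]
tcp_rot: [3.141, 0.001, 2.983]
wrist_force: [-1.7, 2.5, -4.8]
width: 0.0294
time: 15.5
tool_pos: [0.6008, 0.1202, 0.007]
tcp_rot: [-3.142, 0.0, 2.982]
wrist_force: [-0.9, -0.7, -0.1]
width: 0.0644
```

```bash
python3 -m pendant '[[0.5,0,0,0.2,0,0,0],[0.5,0,0,0.4,0,0,0],[0.5,0,0,0.6,0,0,0],[0.5,-0.3,0,0.6,0,0,0],[0.5,-0.5,0,0.6,0,0,0],[0.5,-0.6,0,0.4,0,0,0],[0.5,-0.6,0,0.2,0,0,0],[0.5,-0.6,0,0,0,0,0],[0.5,0,0,0,0,0,0],[0.5,0,0,0,0,0,0]]'
python3 - <<'E'
from h import *
s=manip.get_state();print(s['time'],s['tool_pos'])
c=manip.calibration("wrist");a,d=manip.read_camera("wrist");np.savez('v4.npz',a=a,d=d,K=c["K"],T=c["extrinsics"])
P=wcloud(dict(K=c["K"],T=c["extrinsics"],d=d));hs=cv2.cvtColor(a,cv2.COLOR_BGR2HSV)
m=cv2.inRange(hs,(4,150,60),(18,255,255));p=P[(m>0)&(d>0)]
p=p[(p[:,2]<.036)&(p[:,2]>0)&(p[:,0]>.55)&(p[:,0]<.68)&(abs(p[:,1]-.115)<.05)]
mid=np.array([.6527,.1113]);w=np.radians(-9.13);ex=np.array([np.cos(w),np.sin(w)]);ey=np.array([-ex[1],ex[0]])
L=np.c_[(p[:,:2]-mid)@ex,(p[:,:2]-mid)@ey,p[:,2]]
print(L.min(0),L.max(0),cv2.minAreaRect((p[:,:2]*1000).astype(np.float32)))
t=L[L[:,2]>.028];print('heel',t.mean(0),cv2.minAreaRect((t[:,:2]*1000).astype(np.float32)))
f=L[(L[:,2]<.016)];g=np.polyfit(f[:,0],f[:,2],1);print('ramp',g)
b=cv2.inRange(hs,(100,60,40),(130,255,255));n,l,st,ct=cv2.connectedComponentsWithStats(b)
for i in range(1,n):
  q=np.median(P[l==i],0)
  if st[i,4]>3 and abs(q[0]-.652)<.02 and abs(q[1]-.11)<.05: print(ct[i],q,(q[:2]-mid)@ey)
cv2.imwrite('pics/w4.png',cv2.resize(a,(800,600),interpolation=cv2.INTER_CUBIC))
E
```

```text
time: 16.75
tool_pos: [0.4454, 0.1203, 0.1878]
tcp_rot: [3.14, 0.001, 2.982]
wrist_force: [0.7, -0.1, -1.3]
width: 0.0638
16.75 [0.44538135 0.12028179 0.18775574]
[-0.06623559 -0.01450562  0.00191861] [-0.00368328  0.01591336  0.03254298] ((618.516845703125, 117.41175842285156), (29.234312057495117, 62.525054931640625), 82.22248840332031)
heel [-0.056555    0.00054706  0.03018366] ((-52.807857513427734, 0.020295143127441406), (25.252708435058594, 28.769140243530273), 0.7870992422103882)
ramp [-0.01718615  0.00838724]
[257.5 323.5] [0.64892612 0.09124705 0.02578476] -0.020397713869204
```

View pics/w4.png

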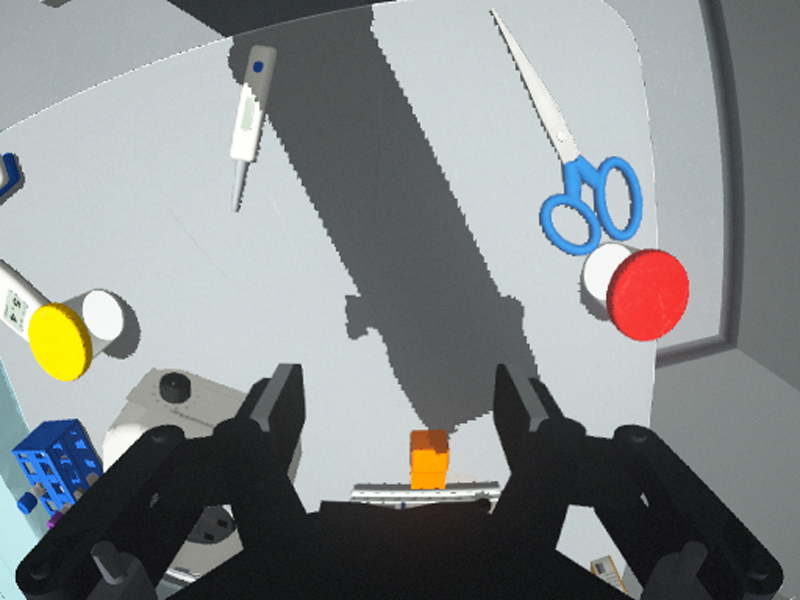

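The wedge sits under the rail at (430,470), centred between the marks with the heel clear in front. The cups and meter are where they were, and the gripper touches nothing.

```bash
python3 -c "
from station import manip
print(manip.get_state()['wrist_force']);print(manip.hand_in())"
```

```text
[-0.6928556   0.42599956  0.44427126]
the job is handed in; nothing more can be done
None
```

The wedge is jammed under the middle of the mixer's front rail, thin end first, and I handed the job in at about 17 s of the 51 s allowed.

- **Push:** I gripped the wedge across its heel, laid it flat about 20 mm before the rail and pushed it straight in. It touched the rail at TCP x ≈ 0.597 m. The highest wrist reading I saw was about 16.7 N; readings come only at the end of each call.
- **Net push at the rail:** the gripper was also pressing down on the worktop with about 7 N during the push. Friction probably took about 3 N of the reading, so the push at the rail itself was likely nearer 13–14 N.
- **Clamping force:** I could not measure this. From the 3.5–4 mm travelled after contact I estimate about 9 N, under the 14 N limit.
- **Release:** I eased the arm force off before opening the fingers, and the heel did not spring back. While easing off, the gripper briefly pulled up on the wedge with about 6 N.
- **Last checks:**
  - The wedge was within about 1 mm of the middle of the blue marks and about 1° off straight.
  - Its heel was about 52 mm in front of the rail.
  - In the last picture the cups and the meter looked undisturbed; I judged this by eye.
  - The gripper was clear of everything, with wrist force near zero.
  - The ramp-slope check from the last depth picture came out wrong (0.017 instead of 1 in 6), because little of the ramp is visible there. I put no weight on it. In the same picture the colour search found only one of the two blue marks.

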